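Shift the strap feed machine into coarse feed

TASK

Shift the strap feed machine into coarse feed: with the fingertips or the outside of the fingers, push the gear lever through its gate until it is fully home in the slot marked by the largest disc. Do not take hold of the lever between the fingers, do not run it home into a slot with any other disc, and leave the hammer, block and weight where they are.

Things in the scene. Friction and masses are not known exactly. Their poses are not given: they have to be found in the camera images.
- gearbox: The strap feed machine, fixed: a grey gear case 160 x 160 mm topped by an aluminium gate plate (top at 100 mm, 150 x 156 mm). Origin on the table under the gate's middle; x (roughly away from the robot) along the gate's three legs, y (roughly to the robot's left) along its cross channel, z up. Beyond the case (x 80 to 245 mm) is the roller head, up to 113 mm high.
- gate (a point): Middle of the gate, on the plate's top. Three parallel legs along x at y = -34, 0 and +34 mm are joined at x = 0 by one cross channel along y, the only way between legs: six slots, a far (+x) and a near (-x) end of each leg. The middle leg's two slots are unmarked; each outer slot has a disc beyond its end, at x = +-54, y = +-34 mm.
- channel (a point): Also the middle of the gate, 10 mm below the plate's top. Channels are 18 mm wide and the lever's rod 10 mm: 4 mm of play to each side at the plate (7 mm at the knob). The teeth between the legs have round noses (radius 8 mm).
- disc_a: The largest disc, marking the coarse feed: flat black raised disc, 28 mm across and 2 mm high, lying on the gate plate just beyond the end of one of the four outer slots; origin at the centre of its underside (100 mm above the table). Which outer slot it marks changes from start to start.
- disc_b: Second disc: flat black raised disc, 15 mm across and 2 mm high, lying on the gate plate just beyond the end of one of the four outer slots; origin at the centre of its underside (100 mm above the table). Which outer slot it marks changes from start to start.
- disc_c: Third disc: flat black raised disc, 10 mm across and 2 mm high, lying on the gate plate just beyond the end of one of the four outer slots; origin at the centre of its underside (100 mm above the table). Which outer slot it marks changes from start to start.
- disc_d: Smallest disc: flat black raised disc, 6 mm across and 2 mm high, lying on the gate plate just beyond the end of one of the four outer slots; origin at the centre of its underside (100 mm above the table). Which outer slot it marks changes from start to start.
- cross (a joint): Lean of the gear lever sideways, rad, about a pivot at the gearbox origin: 0 in the middle leg, positive to the gearbox's +y; about +-0.35 in the outer legs, stops at +-0.368.
- engage (a joint): Lean of the gear lever along the legs about the same pivot, rad: 0 in the cross channel, positive to the gearbox's +x; hard stops, fully home, at +0.305 (far slot) and -0.305 (near slot). Starts anywhere along the middle leg. Dry friction both ways: 2 to 3 N at the knob moves the lever; it stays where it is left; no spring, no detent.
- knob (a point): Centre of the lever's black ball knob, 32 mm across, 175 mm from the pivot: with leans c (cross), e (engage) at x = 175 sin e, y = 175 cos e sin c, z = 175 cos e cos c mm in the gearbox frame. Below it the lever is a steel rod 10 mm thick (16 mm collar, 10 mm high, under the knob), some 50 mm of it clear of the plate.
- knob_top (a point): Top of the ball knob on the lever's axis, 16 mm above the knob's centre along the lever.
- neck (a point): Point on the lever's axis 100 mm from the pivot, about level with the top of the gate plate. Fully home in an outer slot it is at x = +-30, y = about +-34 mm in the gearbox frame, 24 mm from the centre of that slot's disc.
- hammer: Loose bystander: a hammer with wooden handle lying on the table to the -y side of the gearbox, about 260 mm long, 26 mm high; not to be moved. Origin on its underside near the middle of its length.
- block: Loose bystander: a black sanding block 110 x 65 x 40 mm, on the +y side of the gearbox. Origin at the centre of its underside.
- weight: Loose bystander: a round brass pattern weight with a grip knob, 60 mm across and 70 mm high, beyond the hammer on the -y side. Origin at the centre of its underside.

How it is judged:
By the outcome, as a careful person would: the job done as asked, in the order asked, and still so for the second after the job is handed in, with the robot touching nothing.
It also fails if it takes over 54 s, if anything falls off the work surface, if the arm or the gripper's body presses on something with over 40 N, if the wrist force passes 120 N, or if a joint passes its speed limit or range.

ROBOT

A 7-joint arm with a two-finger parallel gripper is mounted at the origin on the work surface. World frame = base frame: x ahead of the robot, y to its left, z up, the work surface at z = 0. Lengths are in m, angles in degrees, forces in N, time in s.
With the tool pointing down it reaches from about 0.425 to 0.875 m from the base axis. Payload 4.7 kg.
Tool frame: the origin (TCP) lies at the centre of the arm's flange, where the gripper is bolted on; the fingertips stand 182 mm ahead of it and the grasp point (between the pads) lies 164 mm ahead of it; z points along the fingers, y is the line along which they close (so a half turn about z gives the same grasp; the last joint's range is limited). The gripper opens to 87 mm and grips with 3 to 60 N. Pads are 19 mm wide; open, the fingers measure 117 mm over their backs; the gripper's body (75 mm by 190 mm) begins 51 mm behind the grasp point.
Start: joints at [0.808, 18.392, -4.016, 83.108, 1.295, 78.541, -3.26], TCP at [0.65, -0, 0.405] pointing down, gripper open.
Joint ranges: [-163.93, 163.93], [-17.29, 119.83], [-79.2, 71.16], [3.27, 140.29], [-89.18, 269.18], [5.43, 117.66], [-154.24, 154.24]. Speed limits (degrees/s): [147.25, 147.25, 180, 180, 180, 180, 180].

INTERFACE

Orientations are given as [roll, pitch, yaw] about the fixed x, y, z axes, in that order (R = Rz(yaw) Ry(pitch) Rx(roll)).
In Python, from cell import env gives the robot as it stands. The module is installed in compiled form; this text tells all that it offers.
- The arm moves only by the tool step_arm, never from a script. Its argument "steps" is one flat list of numbers, 5 for each row, row after row: the opening, from 0 (shut) to 1 (fully open), then the shift along the tool's x, y, z in mm, then the turn about the tool's z in degrees. In form: [grip, dx, dy, dz, roll, grip, dx, dy, dz, roll, ...]. A call has 1 to 12 rows; each row shifts and turns the commanded pose from where the row before left it, along the tool's axes as they then stand; what a row does not reach is not made up. A row lasts 1/8 s, in which the tool goes at most 62.5 mm and 10.7 degrees, less where a joint would pass 70% of its speed; a pose out of reach is approached as far as the arm can. A call with a gripper value outside its range is refused whole. The fingers move at their own pace and stop on an object; "grip_force" is the grip in N (left out, the last holds). Time passes only in rows, so rows that do not move let the fingers close. It gives the time, the measured TCP pose, the force, the opening and the grip force at its end, in the units of the state.
- env.get_obs(): the state, without advancing time (a new reading comes with each control period).
- env.read_camera(name): name is "scene" or "side" or "wrist"; returns a dict with "image" (480x640x3 uint8, red, green, blue), "camera_matrix" (3x3 intrinsics, pixels), "R" (3x3) and "t" (3): a world point X has camera coordinates R X + t. Camera axes: x right, y down, z forward; pixel columns grow to the right and rows downward; lengths in m; the calibration is good to about 2 mm. A picture is of the moment at which its call begins. There is no depth.
- env.sign_off(): hands the job in; it is judged then, once.
The state is a dict: "time_s": time; "qpos": joint angles; "joint_velocities": joint speeds; "effort": joint torques, N m; "tool_pos": TCP position; "tool_rot": TCP orientation; "force": force on the tool from outside, world axes, zero at the start; "wrist_torque": the same for the moment, N m; "grip_width": finger opening in m; "grasp_force": force on a finger pad.
Only numpy, scipy, OpenCV 4.12 (cv2) and the standard library are available. Lean on these libraries where they do the work, as an engineer would, in place of code of your own. Each camera call takes 0.05 s, during which the arm holds its last target. There are 200 camera calls.

## Working session

There is one attempt and no reset: what is moved stays moved. The work goes in short steps, Python scripts to look and compute and a tool call to move; the robot and the scene stay as the last step left them, time stands still between calls to the robot, and variables do not carry over. Pictures are saved under pics/ and viewed, at most 10 in all, crops included, and the job is handed in when it is done.

Besides the shell and the picture viewer there is one more tool, called after "Emit:" as name(argument=value, ...), one argument or row to a line, values as JSON. step_arm: Moves the arm, as the interface text tells. Its arguments: {"type":"object","properties":{"steps":{"type":"array","items":{"type":"number"}},"grip_force":{"type":"number"}},"required":["steps"]}

```bash
mkdir -p pics
cat > h.py <<'E'
import numpy as np, cv2, json
from cell import env
def cam(n):
    c=env.read_camera(n); return c["image"],np.array(c["camera_matrix"]),np.array(c["R"]),np.array(c["t"])
def ray(K,R,t,u,v,z):
    d=R.T@np.linalg.solve(K,[u,v,1.]); o=-R.T@t; return o+d*(z-o[2])/d[2]
def proj(K,R,t,X):
    p=K@(R@np.asarray(X,float)+t); return p[:2]/p[2]
E
python3 - <<'E'
from h import *
for n in("scene","side","wrist"):
    i,K,R,t=cam(n); cv2.imwrite(f"pics/{n}0.png",i[:,:,::-1]); print(n,-R.T@t, R[2])
o=env.get_obs();print(o["tool_pos"],o["tool_rot"])
E
```

```text
scene [1.18428214 0.20726487 0.67564125] [-0.70548125 -0.25613707 -0.66082525]
side [0.04074946 0.53485089 0.8995075 ] [ 0.5335662  -0.48948819 -0.68971619]
wrist [0.65077609 0.06567161 0.38369479] [-0.00204111 -0.24540527 -0.96941843]
[ 6.49848250e-01 -3.91310422e-05  4.03909912e-01] [-1.79914970e+02  5.66698102e-03  9.00020761e+01]
```

View pics/scene0.png

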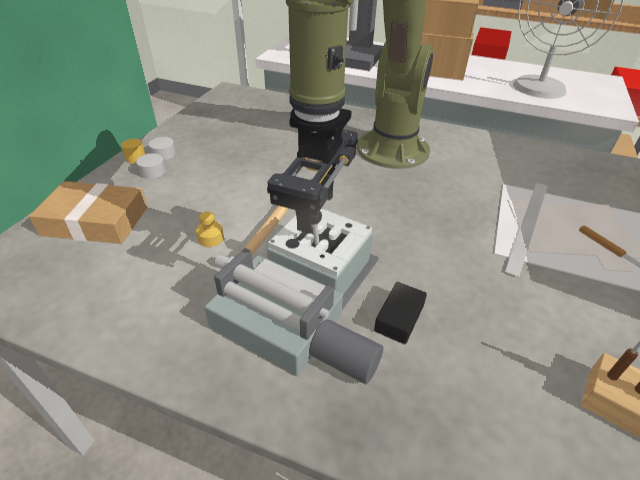

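View pics/side0.png

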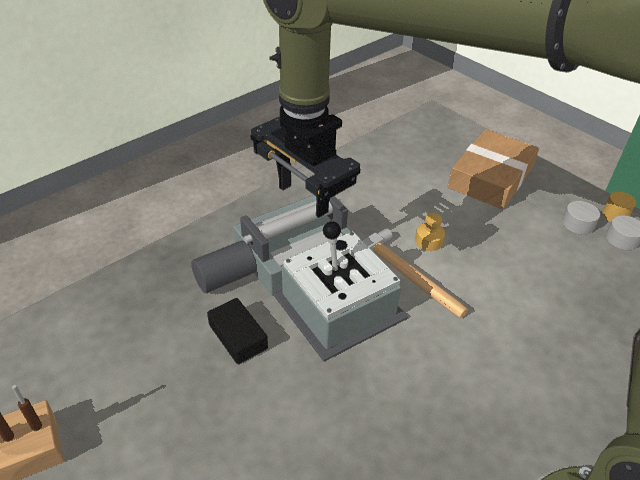

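View pics/wrist0.png

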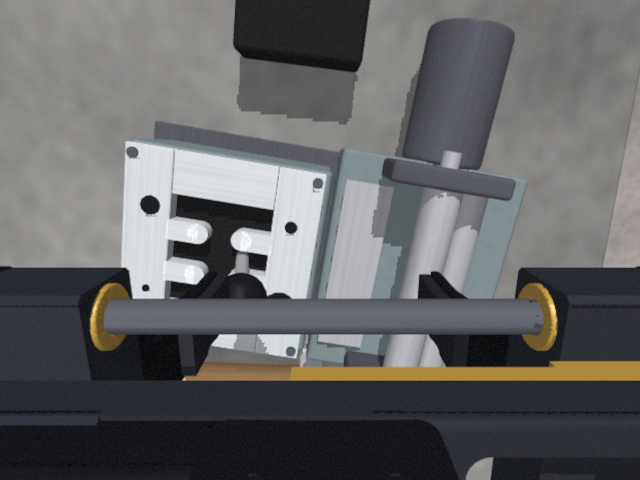

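The wrist view shows the gate with its discs. The medium disc is at (150,204), near +y. A smaller one is at (291,228), far +y, and the tiniest at (145,288), near -y. The largest sits partly hidden behind the knob, far -y at about (280,298); it also shows at (342,244) in the side view and (293,244) in the scene view. The knob is at (332,230) in the side view.

```bash
cat > m.py <<'E'
from h import *
def blobs(i,x0,y0,x1,y1,th=60):
    m=(i.max(2)<th).astype(np.uint8); mm=np.zeros_like(m); mm[y0:y1,x0:x1]=m[y0:y1,x0:x1]
    n,l,s,c=cv2.connectedComponentsWithStats(mm); return [(c[k],s[k,4],s[k,:4]) for k in range(1,n) if s[k,4]>8]
E
python3 - <<'E'
from m import *
i,K,R,t=cam("wrist")
P=[]
for b,nm in(((138,192,163,217),"b"),((282,219,300,237),"c"),((139,281,152,295),"d")):
    r=blobs(i,*b); r.sort(key=lambda q:-q[1]); c,a,_=r[0]; X=ray(K,R,t,*c,.102); P.append(X[:2]); 
    e=ray(K,R,t,c[0]+np.sqrt(a/np.pi),c[1],.102); print(nm,c,a,X,"diam",2000*np.linalg.norm(e-X))
P=np.array(P); G=np.array([[-54,34],[54,34],[-54,-34]])/1000
a=P-P.mean(0); g=G-G.mean(0)
th=np.arctan2((g[:,0]*a[:,1]-g[:,1]*a[:,0]).sum(),(g*a).sum())
Rz=np.array([[np.cos(th),-np.sin(th)],[np.sin(th),np.cos(th)]]); o=P.mean(0)-Rz@G.mean(0)
print("th",np.degrees(th),"o",o,"res mm",1000*(P-(G@Rz.T+o)))
np.savez("g.npz",o=o,th=th,Rz=Rz)
for n in("side","scene"):
    i,K,R,t=cam(n)
    X=np.r_[o+Rz@[.054,-.034],.102]; print(n,"disc_a predicted",proj(K,R,t,X))
    for e in(-.3,-.2,-.1,0,.1,.2,.3):
        print(e,proj(K,R,t,np.r_[o+Rz@[.175*np.sin(e),0],.175*np.cos(e)]).round(1))
    if n=="side":
        for b in blobs(i,315,215,350,260): print(b)
    else:
        for b in blobs(i,280,190,345,255): print(b)
E
```

```text
b [149.396 204.464] 250 [0.51888584 0.02205704 0.102     ] diam 13.500418462580448
c [290.1978022 227.3956044] 91 [0.62497519 0.00431855 0.102     ] diam 8.259169193777502
d [144.84615385 287.38461538] 26 [ 0.50762783 -0.04475237  0.102     ] diam 4.605702055337604
th -9.507753870400746 o [ 0.56637697 -0.0202765 ] res mm [[ 0.15092852 -0.119188  ]
 [-0.27615958 -0.01811834]
 [ 0.12523106  0.13730635]]
side disc_a predicted [340.37522775 244.02061325]
-0.3 [360.5 260.8]
-0.2 [354.9 252.9]
-0.1 [349.3 245.8]
0 [343.6 239.4]
0.1 [338.  233.8]
0.2 [332.5 229.2]
0.3 [327.2 225.4]
(array([318.55555556, 215.55555556]), np.int32(9), array([317, 215,   5,   3], dtype=int32))
(array([330.33333333, 216.44444444]), np.int32(18), array([328, 215,   5,   5], dtype=int32))
(array([344.375, 221.125]), np.int32(40), array([342, 215,   5,  13], dtype=int32))
(array([331.41463415, 229.66260163]), np.int32(246), array([323, 221,  18,  18], dtype=int32))
(array([340.68235294, 244.77647059]), np.int32(85), array([336, 240,  11,  10], dtype=int32))
(array([347.33333333, 255.875     ]), np.int32(24), array([344, 253,   6,   7], dtype=int32))
scene disc_a predicted [292.1195221  243.26393948]
-0.3 [334.9 194.8]
-0.2 [330.8 197.3]
-0.1 [326.4 200.7]
0 [321.8 205. ]
0.1 [317.  210.2]
0.2 [312.2 216.2]
0.3 [307.4 222.9]
(array([294.28542094, 198.48049281]), np.int32(487), array([280, 190,  36,  19], dtype=int32))
(array([334.79069767, 244.70930233]), np.int32(86), array([327, 235,  18,  18], dtype=int32))
```

Disc_a is confirmed far -y, at about the predicted pixel. The knob is in the middle leg at e≈0.2 (x≈+35 mm). Tool x is the gate's y once I turn the tool +9.5°.

Emit:
step_arm(
  steps=[0,0,0,0,9.5,0,-34,5,0,0,0,0,0,0,0,0,0,0,0,0,0,0,0,40,0,0,0,0,42,0,0,0,0,0,0,0,0,0,0,0],
)

```text
time_s: 1.3
tool_pos: [0.6499, -0.0336, 0.3245]
tool_rot: [179.9, -0.0, 80.6]
force: [0.0, -1.0, 0.3]
grip_width: 0.0153
grasp_force: 0.0
```

```bash
cat >> m.py <<'E'
def st():
    g=np.load("g.npz"); o=env.get_obs(); p=np.array(o["tool_pos"])
    print("t",o["time_s"],"gate xy mm",(1000*g["Rz"].T@(p[:2]-g["o"])).round(1),"z",p[2].round(4),"rot",np.round(o["tool_rot"],1),"F",np.round(o["force"],1),"w",o["grip_width"])
E
python3 - <<'E'
from m import *
st()
i=cam("side")[0][150:330,220:460]; j=cam("wrist")[0]
cv2.imwrite("pics/a.png",np.hstack([cv2.resize(i,(400,300))[:,:,::-1],cv2.resize(j,(400,300))[:,:,::-1]]))
E
```

```text
t 1.3 gate xy mm [84.6  0.7] z 0.3245 rot [179.9  -0.   80.6] F [ 0.  -1.   0.3] w 0.015306694956359428
```

View pics/a.png

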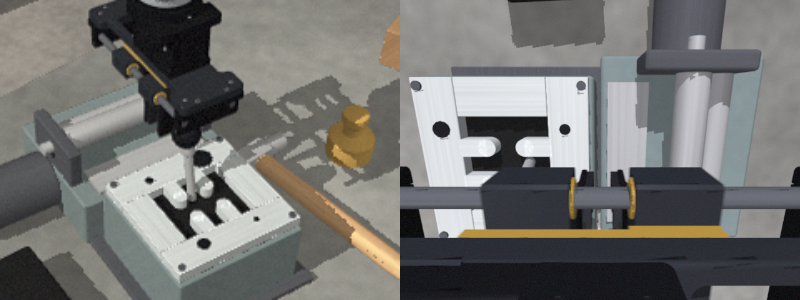

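The side view shows the closed fingers just beyond the knob, and the wrist view shows the fingers nearly shut. The lever is untouched, and the big disc shows at far -y. Next I push the lever back towards the cross channel.

Emit:
step_arm(
  steps=[0,0,0,0,0,0,0,-12,0,0,0,0,-12,0,0,0,0,-10,0,0,0,0,-8,0,0,0,0,-6,0,0,0,0,0,0,0,0,0,0,0,0],
)

```text
time_s: 2.4
tool_pos: [0.6018, -0.0264, 0.3222]
tool_rot: [-179.9, 0.0, 80.5]
force: [0.9, -0.5, 1.8]
grip_width: 0.0006
grasp_force: 0.7
```

```bash
cat >> m.py <<'E'
def tab(K,R,t,c=0,es=np.arange(-.3,.31,.05)):
    g=np.load("g.npz"); return [(round(float(e),2),proj(K,R,t,np.r_[g["o"]+g["Rz"]@[.175*np.sin(e),.175*np.cos(e)*np.sin(c)],.175*np.cos(e)*np.cos(c)]).round(1).tolist()) for e in es]
E
python3 - <<'E'
from m import *
st()
i,K,R,t=cam("side"); print(tab(K,R,t))
j,K2,R2,t2=cam("scene"); print(tab(K2,R2,t2))
cv2.imwrite("pics/b.png",np.hstack([cv2.resize(i[190:290,280:380],(400,400),interpolation=0)[:,:,::-1],cv2.resize(j[170:270,260:360],(400,400),interpolation=0)[:,:,::-1]]))
E
```

```text
t 2.4 gate xy mm [35.9 -0.2] z 0.3222 rot [-179.9    0.    80.5] F [ 0.9 -0.5  1.8] w 0.0006225633996619522
[(-0.3, [360.5, 260.8]), (-0.25, [357.7, 256.8]), (-0.2, [354.9, 252.9]), (-0.15, [352.1, 249.3]), (-0.1, [349.3, 245.8]), (-0.05, [346.4, 242.5]), (-0.0, [343.6, 239.4]), (0.05, [340.8, 236.5]), (0.1, [338.0, 233.8]), (0.15, [335.2, 231.4]), (0.2, [332.5, 229.2]), (0.25, [329.8, 227.2]), (0.3, [327.2, 225.4])]
[(-0.3, [334.9, 194.8]), (-0.25, [332.9, 196.0]), (-0.2, [330.8, 197.3]), (-0.15, [328.6, 198.9]), (-0.1, [326.4, 200.7]), (-0.05, [324.1, 202.8]), (-0.0, [321.8, 205.0]), (0.05, [319.4, 207.5]), (0.1, [317.0, 210.2]), (0.15, [314.6, 213.1]), (0.2, [312.2, 216.2]), (0.25, [309.8, 219.4]), (0.3, [307.4, 222.9])]
```

View pics/b.png

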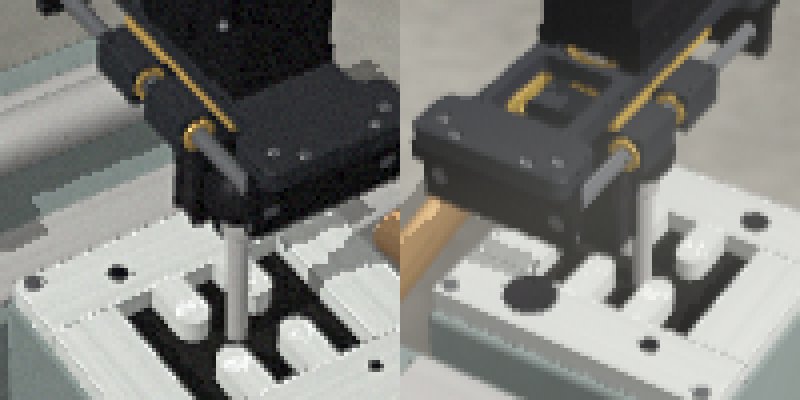

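The side view shows the rod at column ~339 (rows 247–273), near the cross channel, with the knob hidden. In the scene view the rod is at column ~321. I'll compute e from the rod.

Run:
```python
from m import *
g=np.load("g.npz")
for n,row in(("side",(252,262)),("scene",(218,230))):
    i,K,R,t=cam(n)
    for r in row:
        best=[]
        for e in np.arange(-.1,.21,.05):
            pts=np.array([proj(K,R,t,np.r_[g["o"]+g["Rz"]@[l*np.sin(e),0],l*np.cos(e)]) for l in np.linspace(.09,.175,60)])
            best.append((round(e,2),round(float(np.interp(r,pts[:,1],pts[:,0])),1) if pts[0,1]<pts[-1,1] else round(float(np.interp(r,pts[::-1,1],pts[::-1,0])),1)))
        print(n,r,best)
        s=i[r,305:350].max(1); print(s.tolist() )
```

```text
side 252 [(np.float64(-0.1), 348.2), (np.float64(-0.05), 345.2), (np.float64(0.0), 342.6), (np.float64(0.05), 340.3), (np.float64(0.1), 338.2), (np.float64(0.15), 336.2), (np.float64(0.2), 334.3)]
[212, 211, 213, 214, 211, 213, 214, 210, 215, 216, 217, 214, 213, 213, 213, 213, 212, 217, 214, 213, 212, 211, 210, 215, 216, 212, 211, 210, 209, 208, 212, 197, 167, 163, 150, 138, 116, 120, 135, 136, 134, 137, 128, 122, 178]
side 262 [(np.float64(-0.1), 346.4), (np.float64(-0.05), 344.0), (np.float64(0.0), 341.9), (np.float64(0.05), 340.0), (np.float64(0.1), 338.2), (np.float64(0.15), 336.6), (np.float64(0.2), 335.2)]
[217, 216, 216, 215, 214, 209, 207, 209, 213, 217, 209, 228, 176, 206, 215, 219, 216, 218, 220, 219, 218, 219, 226, 151, 57, 15, 23, 27, 21, 18, 107, 164, 171, 158, 144, 129, 111, 185, 220, 224, 216, 216, 120, 31, 20]
scene 218 [(np.float64(-0.1), 324.8), (np.float64(-0.05), 323.2), (np.float64(0.0), 321.5), (np.float64(0.05), 319.5), (np.float64(0.1), 317.4), (np.float64(0.15), 315.1), (np.float64(0.2), 312.5)]
[99, 137, 135, 129, 111, 68, 67, 68, 71, 71, 75, 76, 77, 72, 108, 156, 166, 178, 189, 212, 219, 220, 219, 219, 219, 220, 219, 219, 219, 219, 219, 219, 220, 220, 220, 219, 218, 217, 217, 216, 217, 210, 195, 187, 184]
scene 230 [(np.float64(-0.1), 323.7), (np.float64(-0.05), 322.5), (np.float64(0.0), 321.1), (np.float64(0.05), 319.7), (np.float64(0.1), 318.1), (np.float64(0.15), 316.3), (np.float64(0.2), 314.3)]
[66, 66, 65, 64, 62, 64, 63, 63, 62, 66, 76, 98, 150, 124, 130, 157, 176, 186, 184, 101, 72, 71, 67, 66, 85, 182, 227, 239, 223, 224, 232, 224, 224, 222, 217, 208, 171, 143, 143, 142, 144, 179, 209, 215, 218]
```

Emit:
step_arm(
  steps=[0,0,-5,0,0,0,0,-3,0,0,0,0,0,0,0,0,0,20,0,0,0,50,10,0,0,0,30,0,0,0,0,0,0,0,0],
)

```text
time_s: 3.48
tool_pos: [0.6363, 0.0529, 0.3218]
tool_rot: [-179.8, -0.1, 80.8]
force: [-0.3, 0.1, -0.9]
grip_width: 0.0006
grasp_force: 0.0
```

Run:
```python
from m import *
st()
i,K,R,t=cam("side"); print(blobs(i,315,205,365,270)); j=cam("scene")[0]; w,K3,R3,t3=cam("wrist"); print(tab(K3,R3,t3,0,[-.1,0,.1]))
cv2.imwrite("pics/c.png",np.hstack([cv2.resize(i[190:290,280:380],(267,267),interpolation=0)[:,:,::-1],cv2.resize(j[170:270,260:360],(267,267),interpolation=0)[:,:,::-1],cv2.resize(w,(266,267))[:,:,::-1]]))
```

```text
t 3.475 gate xy mm [56.9 83.7] z 0.3218 rot [-1.798e+02 -1.000e-01  8.080e+01] F [-0.3  0.1 -0.9] w 0.0005530520925274135
[(array([337.84070796, 214.88495575]), np.int32(226), array([328, 205,  19,  23], dtype=int32)), (array([322.29439252, 234.17523364]), np.int32(428), array([315, 218,  19,  33], dtype=int32)), (array([341.71804511, 239.93984962]), np.int32(266), array([333, 231,  20,  18], dtype=int32)), (array([352.20512821, 263.02564103]), np.int32(156), array([343, 253,  21,  17], dtype=int32)), (array([333.75      , 264.89583333]), np.int32(48), array([329, 260,   9,  10], dtype=int32)), (array([316.72727273, 268.27272727]), np.int32(11), array([315, 267,   5,   3], dtype=int32))]
[(-0.1, [144.5, 497.0]), (0.0, [184.8, 498.9]), (0.1, [226.6, 497.1])]
```

View pics/c.png

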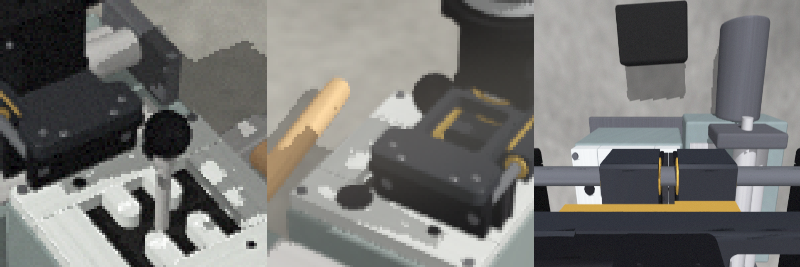

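The knob stands clear at (342,240) in the side view and (322,204) in the scene view. That matches e≈0, c≈0, so it is in the cross channel. Next I push it across to -y.

Emit:
step_arm(
  steps=[0,0,-57,0,0,0,-45,0,0,0,0,-10,0,0,0,0,-12,0,0,0,0,-12,0,0,0,0,-12,0,0,0,0,-12,0,0,0,0,-10,0,0,0,0,-4,0,0,0,0,0,0,0,0],
)

```text
time_s: 4.88
tool_pos: [0.5614, -0.0571, 0.3227]
tool_rot: [180.0, 0.0, 80.5]
force: [-0.2, 2.3, -1.8]
grip_width: 0.0003
grasp_force: 1.1
```

Run:
```python
from m import *
st()
```

```text
t 4.875 gate xy mm [  1.2 -37.2] z 0.3227 rot [180.    0.   80.5] F [-0.2  2.3 -1.8] w 0.0002995331118647072
```

Emit:
step_arm(
  steps=[0,17,0,0,0,0,0,-30,0,0,0,0,-30,0,0,0,0,0,0,0],
)

```text
time_s: 5.38
tool_pos: [0.5041, -0.0294, 0.3234]
tool_rot: [179.9, 0.0, 80.6]
force: [1.0, -0.3, 0.4]
grip_width: 0.0005
grasp_force: 0.0
```

Run:
```python
from m import *
st()
i,K,R,t=cam("side"); j,K2,R2,t2=cam("scene")
for c in(-.37,-.33,-.28): print(c,tab(K,R,t,c,[-.05,0,.05]),tab(K2,R2,t2,c,[-.05,0,.05]))
for b in blobs(j,270,180,320,240): print(b)
cv2.imwrite("pics/d.png",np.hstack([cv2.resize(i[190:290,300:400],(400,400),interpolation=0)[:,:,::-1],cv2.resize(j[170:270,240:340],(400,400),interpolation=0)[:,:,::-1]]))
```

```text
t 5.375 gate xy mm [-59.9 -19.3] z 0.3234 rot [179.9   0.   80.6] F [ 1.  -0.3  0.4] w 0.0004767989465625526
-0.37 [(-0.05, [375.4, 234.6]), (0.0, [372.5, 231.6]), (0.05, [369.6, 228.9])] [(-0.05, [296.6, 197.3]), (0.0, [294.1, 199.5]), (0.05, [291.7, 201.8])]
-0.33 [(-0.05, [372.5, 234.9]), (0.0, [369.7, 231.9]), (0.05, [366.8, 229.2])] [(-0.05, [299.3, 197.4]), (0.0, [296.9, 199.6]), (0.05, [294.5, 201.9])]
-0.28 [(-0.05, [368.8, 235.5]), (0.0, [366.0, 232.5]), (0.05, [363.1, 229.7])] [(-0.05, [302.9, 197.7]), (0.0, [300.4, 199.8]), (0.05, [298.0, 202.2])]
(array([305.81741573, 186.08146067]), np.int32(356), array([288, 180,  32,  18], dtype=int32))
(array([292.4  , 197.832]), np.int32(125), array([286, 192,  15,  15], dtype=int32))
```

View pics/d.png

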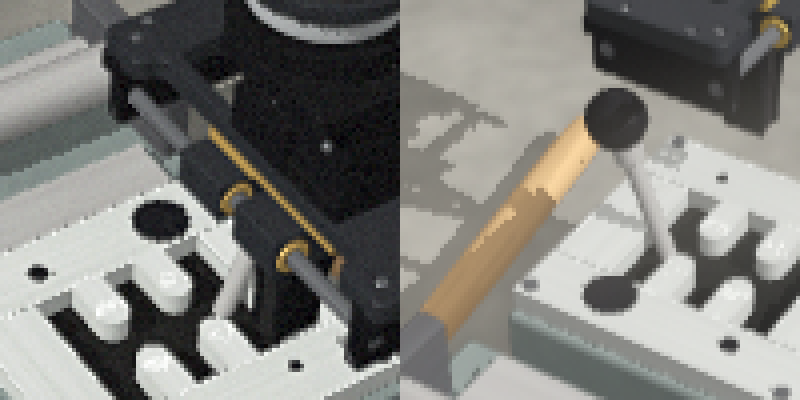

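The scene view shows the knob at (294,199.5), matching c=-0.37, e≈0, so it is fully across. The largest disc, at (293,243), lies ahead on this leg. Next I go behind the knob and push +x.

Emit:
step_arm(
  steps=[0,-20,0,0,0,0,-20,0,0,0,0,0,20,0,0,0,0,10,0,0,0,0,12,0,0,0,0,12,0,0,0,0,10,0,0,0,0,8,0,0,0,0,6,0,0,0,0,4,0,0,0,0,0,0,0],
)

```text
time_s: 6.85
tool_pos: [0.5794, -0.0835, 0.3226]
tool_rot: [180.0, 0.0, 80.5]
force: [-1.8, 0.7, -1.4]
grip_width: 0.0002
grasp_force: 0.6
```

Run:
```python
from m import *
st()
```

```text
t 6.85 gate xy mm [ 23.3 -60.2] z 0.3226 rot [180.    0.   80.5] F [-1.8  0.7 -1.4] w 0.00023926071474328963
```

Not at the stop yet; I'll go in small steps until the force climbs.

Emit:
step_arm(
  steps=[0,0,2,0,0,0,0,2,0,0,0,0,0,0,0],
)

```text
time_s: 7.22
tool_pos: [0.5831, -0.0842, 0.3227]
tool_rot: [-180.0, 0.0, 80.5]
force: [-3.0, 0.6, -1.0]
grip_width: 0.0004
grasp_force: 1.3
```

Emit:
step_arm(
  steps=[0,0,2,0,0,0,0,1,0,0,0,0,0,0,0],
)

```text
time_s: 7.6
tool_pos: [0.5851, -0.0844, 0.3224]
tool_rot: [-179.7, 0.0, 80.5]
force: [-6.6, 2.0, 0.7]
grip_width: 0.0
grasp_force: 3.8
```

Emit:
step_arm(
  steps=[0,0,2,0,0,0,0,1,0,0,0,0,0,0,0],
)

```text
time_s: 7.98
tool_pos: [0.587, -0.0847, 0.3221]
tool_rot: [-179.5, 0.0, 80.5]
force: [-12.0, 2.6, 4.0]
grip_width: 0.0004
grasp_force: 6.1
```

The force has climbed to 12 N, well above the 3 N friction, so the lever is at the stop. I'll retreat and check.

Emit:
step_arm(
  steps=[0,0,-25,0,0,0,0,-40,0,0,0,0,-20,-40,0,0,0,0,-40,0,0,0,0,0,0],
)

```text
time_s: 8.6
tool_pos: [0.5068, -0.0715, 0.4077]
tool_rot: [179.3, -0.0, 80.5]
force: [0.2, 0.4, -0.2]
grip_width: 0.0004
grasp_force: 0.0
```

Run:
```python
from m import *
st()
i,K,R,t=cam("side"); j,K2,R2,t2=cam("scene")
for c in(-.37,-.34): print(c,tab(K,R,t,c,[.22,.26,.305]),tab(K2,R2,t2,c,[.22,.26,.305]))
for b in blobs(i,335,195,375,240)+blobs(j,260,195,300,238): print(b)
cv2.imwrite("pics/e.png",np.hstack([cv2.resize(i[180:280,300:400],(400,400),interpolation=0)[:,:,::-1],cv2.resize(j[170:270,240:340],(400,400),interpolation=0)[:,:,::-1]]))
```

```text
t 8.6 gate xy mm [-50.3 -60.4] z 0.4077 rot [179.3  -0.   80.5] F [ 0.2  0.4 -0.2] w 0.0003607665022820136
-0.37 [(0.22, [359.4, 221.3]), (0.26, [356.9, 219.9]), (0.3, [354.1, 218.5])] [(0.22, [283.9, 211.4]), (0.26, [282.1, 214.0]), (0.3, [280.3, 217.1])]
-0.34 [(0.22, [357.3, 221.5]), (0.26, [354.9, 220.1]), (0.3, [352.1, 218.7])] [(0.22, [285.9, 211.5]), (0.26, [284.2, 214.1]), (0.3, [282.3, 217.2])]
(array([352.3256705 , 218.76628352]), np.int32(261), array([342, 211,  21,  17], dtype=int32))
```

View pics/e.png

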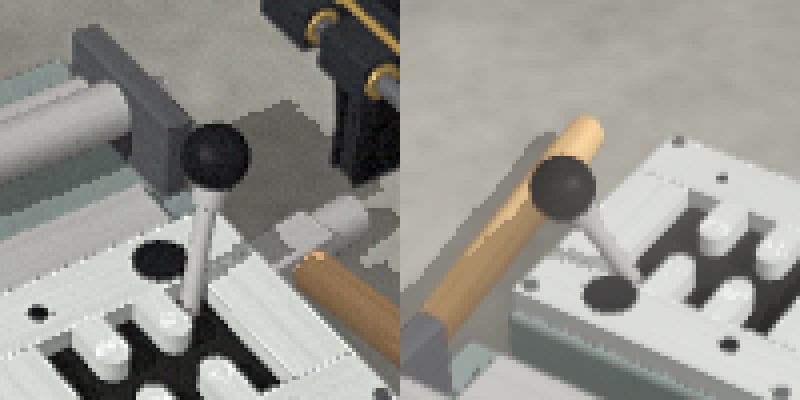

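The knob is at (354,218.8) in the side view and (280.6,216.8) in the scene view. That matches e=0.305 (home) beside the largest disc, and the robot is clear.

```bash
python3 -c "
from cell import env
print(env.sign_off())"
```

```text
the job is handed in; nothing more can be done
None
```

The gear lever is fully home in the far, -y slot marked by the largest disc (coarse feed), pushed there with closed fingers and never gripped; I did not check the hammer, block and weight separately. The job is handed in at about 9 s.

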